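# Scrub out the tall beaker with the long brush

## Task

Take the long brush out of its stand and scrub out the tall white beaker with it: push the brush straight down to the bottom, then draw it up about half the height of the beaker and push it back down to the bottom, and do that up-and-down stroke twice. Let go with the brush left standing in the beaker on its bottom (it may lean on the rim), the beaker upright where it stood, and do not disturb the short white cup.

Things in the scene. Friction and masses are not known exactly. Their poses are not given: they have to be found in the camera images.
- brush: Long cleaning brush standing upright, bristles down, in the stand at the start; 200 mm long in all, about 90 g. Origin: centre of the flat underside of the bristle head, z axis along the brush towards the handle. Stiff (rigid) off-white bristle head 34 mm in diameter from 0 to 75 mm; bare steel rod 8 mm in diameter up to 130 mm; round wooden handle 18 mm in diameter from 130 to 200 mm above the origin: grasp it here, from above, at any yaw.
- stand: White ceramic pot that holds the brush, 45 mm high, outer radius 34 mm at the foot and 31 mm at the rim, wall 6 mm, loose, 500 g. Origin: centre of its underside, z up; its inner floor is 6 mm above.
- beaker: The tall beaker: open, straight-sided, white plastic, empty, 120 mm high, 84 mm outer diameter, wall 4 mm (76 mm inner diameter), loose, about 250 g. Origin: centre of its underside, z up; its inner floor is 6 mm above, its mouth 120 mm above.
- cup: The short cup, not to be used or disturbed: same white plastic and same 84 mm outer diameter as the beaker, but only 60 mm high, loose. Origin: centre of its underside, z up. Other things that may stand about the table among these: a ceramic cup of wooden pegs (115 mm high), a sink stopper, a lint brush lying flat, and along the far side and ends of the table bottles, a carton, a basket and a basin up to 215 mm high.
There are look-alikes about, which are no part of the job. What is meant by the brush is not purple, and is the smaller of those in its own colour.

How it is judged (in metres and radians):
On the way, in this order (a step that is already met when the one before it is completed fails the run):
1. brush pushed into the beaker, its underside within 18 mm of the inner floor (horizontal distance between brush and beaker below 0.04 m and z of brush in the frame of beaker below 0.024 m and height (world z) of beaker below 0.02 m), for 0.05 s.
2. first stroke up: underside at least 39 mm above the inner floor, still in the beaker (horizontal distance between brush and beaker below 0.04 m and z of brush in the frame of beaker between 0.045 and 0.12 m and height (world z) of beaker below 0.02 m), for 0.05 s.
3. first stroke down: within 18 mm of the inner floor again (all of step 1), for 0.05 s.
4. second stroke up: at least 39 mm above the inner floor, still in the beaker (all of step 2), for 0.05 s.
5. second stroke down: within 18 mm of the inner floor again (all of step 3), for 0.05 s.
At the end, for the whole second after the job is handed in: The brush rests, released, in the tall beaker with its underside within 18 mm of the inner floor, leaning at most 28 degrees; the beaker stands upright (within 8 degrees) on the table, at most 50 mm from where it began; the short cup is within 30 mm of where it began; all is at rest (horizontal distance between brush and beaker below 0.04 m and z of brush in the frame of beaker below 0.024 m and angle between brush's own z axis and vertical below 0.5 rad and angle between beaker's own z axis and vertical below 0.15 rad and height (world z) of beaker below 0.015 m and distance of beaker from where it was at the start of the episode below 0.05 m and linear speed of each of brush, beaker below 0.03 m/s and distance of cup from where it was at the start of the episode below 0.03 m); the robot touches nothing.
It fails at once if the beaker is tipped by more than 20 degrees (angle between beaker's own z axis and vertical above 0.35 rad).
It fails at once if the short cup is shifted by more than 30 mm (distance of cup from where it was at the start of the episode above 0.03 m).
It also fails if it takes over 46 s, if anything falls off the work surface, if the arm or the gripper's body presses on something with over 40 N, if the wrist force passes 120 N, or if a joint passes its speed limit or range.

## Robot

A 7-joint arm with a two-finger parallel gripper is mounted at the origin on the work surface. World frame = base frame: x ahead of the robot, y to its left, z up, the work surface at z = 0. Lengths are in m, angles in degrees, forces in N, time in s.
With the tool pointing down it reaches from about 0.425 to 0.875 m from the base axis. Payload 4.7 kg.
Tool frame: the origin (TCP) lies midway between the tips of the shut fingers; the grasp point (between the pads) lies 19 mm behind it; z points along the fingers, y is the direction in which the jaws open and shut (so a half turn about z gives the same grasp; the last joint's range is limited). The gripper opens to 87 mm and grips with 3 to 60 N. Pads are 19 mm wide; open, the fingers measure 117 mm over their backs; the gripper's body (75 mm by 190 mm) begins 51 mm behind the grasp point.
Start: joints at [72.886, 18.392, -4.016, 83.108, 1.295, 78.541, -3.26], TCP at [0.2, -0.618, 0.223] pointing down, gripper open.
Joint ranges: [-163.93, 163.93], [-17.29, 119.83], [-79.2, 71.16], [3.27, 140.29], [-89.18, 269.18], [5.43, 117.66], [-154.24, 154.24]. Speed limits (degrees/s): [147.25, 147.25, 180, 180, 180, 180, 180].

## Interface

Orientations are given as [roll, pitch, yaw] about the fixed x, y, z axes, in that order (R = Rz(yaw) Ry(pitch) Rx(roll)).
In Python, from cell import env gives the robot as it stands. The module is installed in compiled form; this text tells all that it offers.
- The arm moves only by the tool servo_tool, never from a script. Its argument "plan" is a list of rows, each a list of 3 entries, a list of its own where there are three numbers: the opening, from 0 (shut) to 1 (fully open), then the shift along the tool's x, y, z in cm, then the turn, a rotation vector about the tool's x, y, z in degrees. A call has 1 to 20 rows; each row shifts and turns the pose as measured when the row begins, along the tool's axes as they then stand; what a row does not reach is not made up. A row lasts 1/12 s, in which the tool goes at most 41.7 mm and 7.16 degrees, less where a joint would pass 70% of its speed; a pose out of reach is approached as far as the arm can. A call is refused whole if a number of a shift passes 4.17 or a number of a turn 7.16, either way. A call with a gripper value outside its range is refused whole. The fingers move at their own pace and stop on an object; "force" is the grip in N (left out, the last holds). Time passes only in rows, so rows that do not move let the fingers close. It gives the time, the measured TCP pose, the force and the opening at its end, in the units of the state.
- env.get_obs(): the state, without advancing time (a new reading comes with each control period).
- env.read_camera(name): name is "scene" or "top" or "wrist"; returns a dict with "image" (384x512x3 uint8, blue, green, red), "fx", "fy", "cx", "cy" (pixels), "rvec" (rotation vector, rad) and "tvec" (3), from world to camera coordinates, as OpenCV has them; the wrist camera has in their place "T_tool_cam" (4x4, takes a point from camera to tool coordinates, whose origin is the TCP and whose axes are the flange's). Camera axes: x right, y down, z forward; pixel columns grow to the right and rows downward; lengths in m; the calibration is good to about 2 mm. A picture is of the moment at which its call begins: read the wrist's pose just before it. There is no depth.
- env.sign_off(): hands the job in, once; it reports no verdict.
The state is a dict: "time_s": time; "qpos": joint angles; "joint_velocities": joint speeds; "effort": joint torques, N m; "tool_pos": TCP position; "tool_rot": TCP orientation; "force": force on the tool from outside, world axes, zero at the start; "wrist_torque": the same for the moment, N m; "grip_width": finger opening in m.
Only numpy, scipy, OpenCV 4.12 (cv2) and the standard library are available. Lean on these libraries where they do the work, as an engineer would, in place of code of your own. Each camera call takes 0.05 s, during which the arm holds its last target. There are 200 camera calls.

## Working session

There is one attempt and no reset: what is moved stays moved. The work goes in short steps, Python scripts to look and compute and a tool call to move; the robot and the scene stay as the last step left them, time stands still between calls to the robot, and variables do not carry over. Pictures are saved under pics/ and viewed, about 8 in all and at most 12, crops included, and the job is handed in when it is done.

Besides the shell and the picture viewer there is one more tool, called as name(argument=value, ...), one argument or row to a line, values as JSON. servo_tool: Moves the arm, as the interface text tells. Its arguments: {"type":"object","properties":{"plan":{"type":"array"},"force":{"type":"number"}},"required":["plan"]}

```bash
mkdir -p pics
cat > h.py <<'E'
import numpy as np, cv2
from cell import env
def snap(n,f):
    c=env.read_camera(n); cv2.imwrite(f,c["image"]); 
    np.save(''+n+'.npy',{k:v for k,v in c.items()},allow_pickle=True); return c
def load(n): return np.load(''+n+'.npy',allow_pickle=True).item()
def ray(c,u,v):
    R=cv2.Rodrigues(np.array(c["rvec"],float))[0]; t=np.array(c["tvec"],float).ravel()
    o=-R.T@t; d=R.T@np.array([(u-c["cx"])/c["fx"],(v-c["cy"])/c["fy"],1]); return o,d
def atz(c,u,v,z):
    o,d=ray(c,u,v); return o+d*(z-o[2])/d[2]
def proj(c,p):
    return cv2.projectPoints(np.array([p],float),np.array(c["rvec"],float),np.array(c["tvec"],float),np.array([[c["fx"],0,c["cx"]],[0,c["fy"],c["cy"]],[0,0,1.]]),None)[0].ravel()
E
python3 - <<'E'
from h import *
print(env.get_obs())
a=snap("top","pics/top.png");b=snap("scene","pics/scene.png")
for c in (a,b): print(ray(c,c["cx"],c["cy"]))
E
```

```text
{'time_s': 0.0, 'qpos': array([72.88569637, 18.43931486, -4.01576734, 83.17525252,  1.29601251,
       78.54237904, -3.25962568]), 'joint_velocities': array([ 0.13550307,  0.02665481, -0.005133  , -0.06241067, -0.05230234,
       -0.04107571, -0.02209354]), 'effort': array([-5.96306927e-04, -4.91287279e+01, -4.04296154e-01, -3.12527132e+01,
       -6.40406460e-02,  4.37662506e-02,  1.70614076e-04]), 'tool_pos': array([ 0.1997936 , -0.61793612,  0.22145561]), 'tool_rot': array([-1.79888358e+02,  6.78356510e-03,  1.79248679e+01]), 'force': array([-1.2403293 , -0.46278675, -0.53748448]), 'wrist_torque': array([-0.02541413,  0.03122441, -0.02323494]), 'grip_width': 0.0873695920019571}
(array([ 0.3417636 , -0.01431635,  0.98338617]), array([ 0.17956998, -0.00453052, -0.98373477]))
(array([ 1.06231194, -0.01934613,  0.69758047]), array([-0.66013943,  0.01469189, -0.75099939]))
```

View pics/top.png

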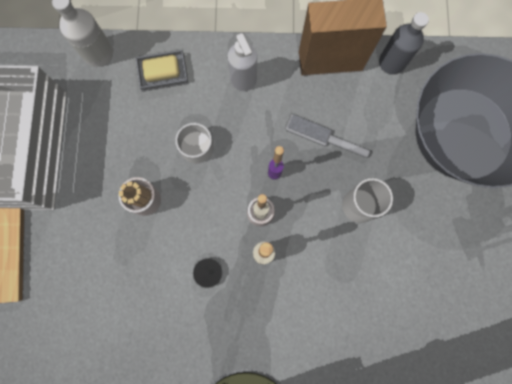

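View pics/scene.png

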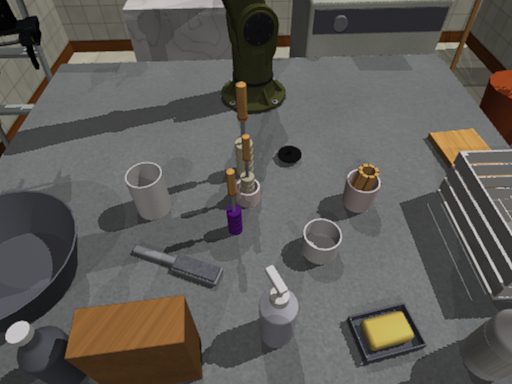

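Run:
```python
from h import *
a=load("top");b=load("scene")
A=cv2.resize(a["image"][130:280,180:410],None,fx=3.4,fy=3.4,interpolation=cv2.INTER_CUBIC)
B=cv2.resize(b["image"][70:250,120:350],None,fx=3.4,fy=3.4,interpolation=cv2.INTER_CUBIC)
A=A[:, :]; cv2.imwrite("pics/cA.png",A); cv2.imwrite("pics/cB.png",B[:600,:800])
for n,u,v,z in [("beaker",373,198,.12),("cup",194,140,.06),("brushtop",262,198,.206),("standrim",261,210,.045),("bigbrush",266,249,.25),("purpletop",279,151,.18)]:
    print(n,atz(a,u,v,z).round(3))
for n,u,v,z in [("beaker",145,179,.12),("brushtop",246,138,.206),("stand",249,192,.04),("bigtop",241,86,.25)]: print("scene",n,atz(b,u,v,z).round(3))
```

```text
beaker [ 0.491 -0.265  0.12 ]
cup [0.632 0.131 0.06 ]
brushtop [ 0.473 -0.027  0.206]
standrim [ 0.472 -0.028  0.045]
bigbrush [ 0.374 -0.035  0.25 ]
purpletop [ 0.574 -0.06   0.18 ]
scene beaker [ 0.511 -0.258  0.12 ]
scene brushtop [ 0.481 -0.026  0.206]
scene stand [ 0.49  -0.024  0.04 ]
scene bigtop [ 0.349 -0.034  0.25 ]
```

View pics/cA.png

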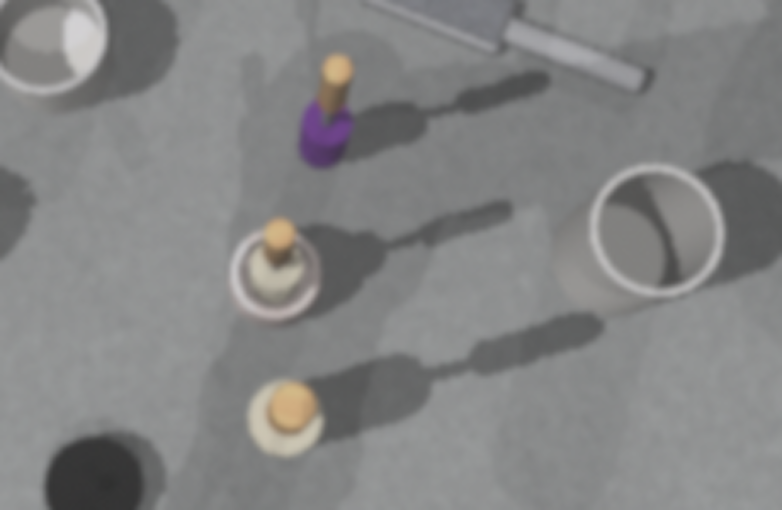

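View pics/cB.png

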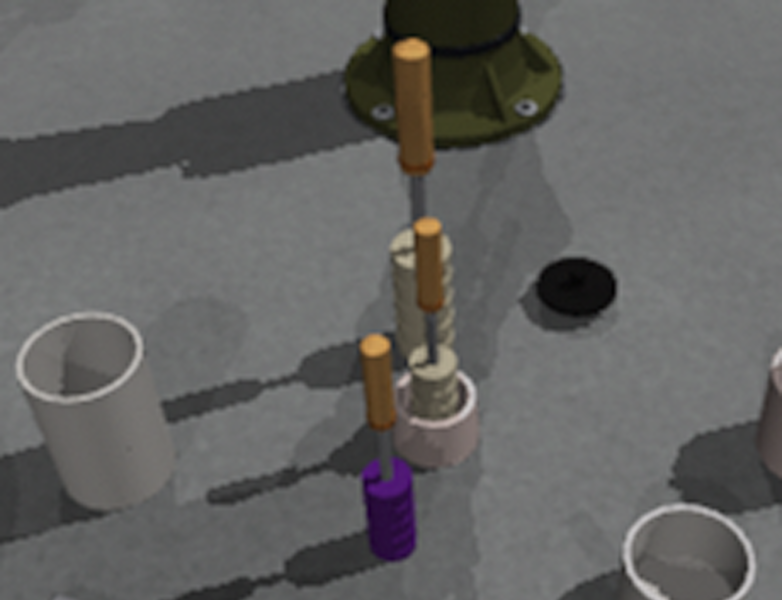

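Run:
```python
from h import *
a=load("top");b=load("scene")
def P(c):
    R=cv2.Rodrigues(np.array(c["rvec"],float))[0]
    return np.array([[c["fx"],0,c["cx"]],[0,c["fy"],c["cy"]],[0,0,1.]])@np.c_[R,np.array(c["tvec"],float).ravel()]
def tri(x,y,n):
    X=cv2.triangulatePoints(P(a),P(b),np.array(x,float).reshape(2,1),np.array(y,float).reshape(2,1)).ravel();X=X[:3]/X[3]
    print(n,X.round(3),(proj(a,X)-x).round(1),(proj(b,X)-y).round(1))
A=lambda u,v:(180+u/3.4,130+v/3.4)
B=lambda u,v:(120+u/3.4,70+v/3.4)
tri(A(280,232),B(428,226),"brushtop")
tri(A(276,272),B(436,402),"standrim")
tri(A(656,231),B(81,355),"beaker rim")
tri(A(293,405),B(411,47),"bigtop")
tri(A(338,68),B(376,344),"purpletop")
c=env.read_camera("wrist"); print(np.array(c["T_tool_cam"]).round(3))
```

```text
brushtop [ 0.473 -0.027  0.204] [-0.3 -0. ] [-0.3  0. ]
standrim [ 0.473 -0.027  0.035] [-0.4 -0. ] [-0.5  0. ]
beaker rim [ 0.492 -0.266  0.116] [-0.2  0. ] [-0.3 -0. ]
bigtop [ 0.373 -0.034  0.27 ] [-0.1 -0. ] [-0.1  0. ]
purpletop [ 0.571 -0.059  0.198] [-0.3  0. ] [-0.5  0. ]
[[-0.    -0.967 -0.255  0.07 ]
 [ 1.    -0.     0.001  0.   ]
 [-0.001 -0.255  0.967 -0.161]
 [ 0.     0.     0.     1.   ]]
```

servo_tool(
  plan=[
    [1, [0, 0, -3.3], [0, 0, 6]],
    [1, [0, 0, -3.3], [0, 0, 6]],
    [1, [0, 0, -3.3], [0, 0, 6]],
    [1, [1.6, -3.3, 0], [0, 0, 0]],
    [1, [1.6, -3.3, 0], [0, 0, 0]],
    [1, [1.6, -3.3, 0], [0, 0, 0]],
    [1, [1.6, -3.3, 0], [0, 0, 0]],
    [1, [1.6, -3.3, 0], [0, 0, 0]],
    [1, [1.6, -3.3, 0], [0, 0, 0]],
    [1, [1.6, -3.3, 0], [0, 0, 0]],
    [1, [1.6, -3.3, 0], [0, 0, 0]],
    [1, [1.6, -3.3, 0], [0, 0, 0]],
    [1, [1.6, -3.3, 0], [0, 0, 0]],
    [1, [1.6, -3.3, 0], [0, 0, 0]],
    [1, [1.6, -3.3, 0], [0, 0, 0]],
    [1, [1.6, -3.3, 0], [0, 0, 0]],
    [1, [1.6, -3.3, 0], [0, 0, 0]],
    [1, [1.6, -3.3, 0], [0, 0, 0]],
    [1, [1.6, -3.3, 0], [0, 0, 0]],
  ],
  force=25,
)

```text
time_s: 1.73
tool_pos: [0.4707, -0.0791, 0.319]
tool_rot: [-179.8, 0.5, -2.2]
force: [0.3, 0.7, -0.2]
grip_width: 0.087
```

servo_tool(
  plan=[
    [1, [0.1, -2.6, 0], [0, 0, -1.1]],
    [1, [0.1, -2.2, 0], [0, 0, -1.1]],
    [1, [0, 0, 0], [0, 0, 0]],
    [1, [0, 0, 0], [0, 0, 0]],
  ],
)

```text
time_s: 2.07
tool_pos: [0.4759, -0.0175, 0.3186]
tool_rot: [-179.6, 0.4, 1.1]
force: [-0.5, -0.1, -0.8]
grip_width: 0.0871
```

Run:
```python
from h import *
from scipy.spatial.transform import Rotation as Ro
o=env.get_obs();print(o["tool_pos"].round(4),o["tool_rot"].round(2))
c=env.read_camera("wrist"); im=c["image"].copy()
T=np.eye(4);T[:3,:3]=Ro.from_euler('xyz',o["tool_rot"],degrees=True).as_matrix();T[:3,3]=o["tool_pos"]
W=np.linalg.inv(T@np.array(c["T_tool_cam"]))
for p in [(.473,-.027,.206),(.473,-.027,.045)]:
    q=W@np.r_[p,1]; u=c["fx"]*q[0]/q[2]+c["cx"];v=c["fy"]*q[1]/q[2]+c["cy"];print(p,u,v)
    cv2.drawMarker(im,(int(round(u)),int(round(v))),(0,255,0),cv2.MARKER_CROSS,14)
cv2.imwrite("pics/w1.png",im)
```

```text
[ 0.4759 -0.0175  0.3186] [-179.61    0.42    1.13]
(0.473, -0.027, 0.206) 267.4428299303822 189.87931612882986
(0.473, -0.027, 0.045) 264.3656895308127 160.85217879038322
```

View pics/w1.png

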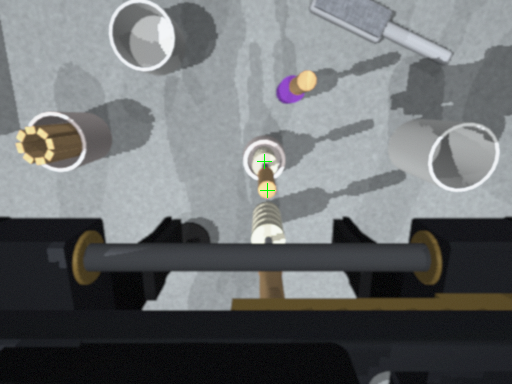

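servo_tool(
  plan=[
    [1, [-0.2, 0.7, 0], [0, 0, 0.5]],
    [1, [0, 0, 0], [0, 0, 0]],
    [1, [0, 0, 2.5], [0, 0, 0]],
    [1, [0, 0, 2.5], [0, 0, 0]],
    [1, [0, 0, 0], [0, 0, 0]],
  ],
)

```text
time_s: 2.53
tool_pos: [0.4737, -0.0319, 0.2682]
tool_rot: [-179.7, 0.3, -0.1]
force: [-0.4, -0.8, -0.6]
grip_width: 0.0869
```

servo_tool(
  plan=[
    [1, [0, -0.4, 0], [0, 0, 0]],
    [1, [0, 0, 0], [0, 0, 0]],
    [1, [0, 0, 2.5], [0, 0, 0]],
    [1, [0, 0, 2.5], [0, 0, 0]],
    [1, [0, 0, 2], [0, 0, 0]],
    [1, [0, 0, 1.7], [0, 0, 0]],
    [1, [0, 0, 0.8], [0, 0, 0]],
    [1, [0, 0, 0], [0, 0, 0]],
    [1, [0, 0, 0], [0, 0, 0]],
  ],
)

```text
time_s: 3.28
tool_pos: [0.4798, -0.0327, 0.1807]
tool_rot: [-179.9, -0.6, -0.7]
force: [-0.3, -1.0, 0.1]
grip_width: 0.0867
```

servo_tool(
  plan=[
    [1, [-0.7, -0.5, 0.6], [0, 0.3, -0.4]],
    [1, [0, 0, 0.6], [0, 0, 0]],
    [1, [0, 0, 0], [0, 0, 0]],
    [1, [0, 0, 0], [0, 0, 0]],
  ],
)

```text
time_s: 3.62
tool_pos: [0.4769, -0.0285, 0.1737]
tool_rot: [-180.0, -1.4, -0.4]
force: [-0.4, -0.2, -0.4]
grip_width: 0.087
```

servo_tool(
  plan=[
    [1, [-0.4, -0.1, 0.5], [0, -1.3, -0.3]],
    [1, [0, 0, 0], [0, 0, 0]],
    [1, [0, 0, 0], [0, 0, 0]],
  ],
)

```text
time_s: 3.87
tool_pos: [0.4745, -0.028, 0.17]
tool_rot: [180.0, -0.1, -0.1]
force: [-0.5, 0.1, -0.1]
grip_width: 0.087
```

servo_tool(
  plan=[
    [0, [0, 0, 0], [0, 0, 0]],
    [0, [0, 0, 0], [0, 0, 0]],
    [0, [0, 0, 0], [0, 0, 0]],
    [0, [0, 0, 0], [0, 0, 0]],
    [0, [0, 0, 0], [0, 0, 0]],
    [0, [0, 0, 0], [0, 0, 0]],
    [0, [0, 0, 0], [0, 0, 0]],
    [0, [0, 0, 0], [0, 0, 0]],
    [0, [0, 0, 0], [0, 0, 0]],
    [0, [0, 0, 0], [0, 0, 0]],
  ],
  force=30,
)

```text
time_s: 4.7
tool_pos: [0.4748, -0.0281, 0.1701]
tool_rot: [180.0, -0.1, -0.1]
force: [-0.6, -0.3, 0.3]
grip_width: 0.0279
```

servo_tool(
  plan=[
    [0, [0, 0, 0], [0, 0, 0]],
    [0, [0, 0, 0], [0, 0, 0]],
    [0, [0, 0, 0], [0, 0, 0]],
    [0, [0, 0, 0], [0, 0, 0]],
    [0, [0, 0, 0], [0, 0, 0]],
    [0, [0, 0, 0], [0, 0, 0]],
  ],
)

```text
time_s: 5.2
tool_pos: [0.4748, -0.0281, 0.1701]
tool_rot: [180.0, -0.1, -0.1]
force: [0.6, 0.9, 0.3]
grip_width: 0.0172
```

servo_tool(
  plan=[
    [0, [0, 0, -1], [0, 0, 0]],
    [0, [0, 0, -1.5], [0, 0, 0]],
    [0, [0, 0, -2], [0, 0, 0]],
    [0, [0, 0, -2], [0, 0, 0]],
    [0, [0, 0, -2], [0, 0, 0]],
    [0, [0, 0, -2], [0, 0, 0]],
    [0, [0, 0, -2], [0, 0, 0]],
    [0, [0, 0, -2], [0, 0, 0]],
    [0, [0, 0, -1.5], [0, 0, 0]],
    [0, [0, 0, -1], [0, 0, 0]],
    [0, [0, 0, 0], [0, 0, 0]],
  ],
)

```text
time_s: 6.12
tool_pos: [0.4721, -0.0274, 0.3523]
tool_rot: [180.0, 0.1, -0.0]
force: [0.4, -0.4, -1.5]
grip_width: 0.0173
```

servo_tool(
  plan=[
    [0, [0.1, 1, 0], [0, 0, 0]],
    [0, [0.2, 2, 0], [0, 0, 0]],
    [0, [0.2, 2, 0], [0, 0, 0]],
    [0, [0.2, 2, 0], [0, 0, 0]],
    [0, [0.2, 2, 0], [0, 0, 0]],
    [0, [0.2, 2, 0], [0, 0, 0]],
    [0, [0.2, 2, 0], [0, 0, 0]],
    [0, [0.2, 2, 0], [0, 0, 0]],
    [0, [0.2, 2, 0], [0, 0, 0]],
    [0, [0.2, 2, 0], [0, 0, 0]],
    [0, [0.1, 2, 0], [0, 0, 0]],
    [0, [0, 1, 0], [0, 0, 0]],
    [0, [0, 0.4, 0], [0, 0, 0]],
    [0, [0, 0, 0], [0, 0, 0]],
    [0, [0, 0, 0], [0, 0, 0]],
  ],
)

```text
time_s: 7.37
tool_pos: [0.4843, -0.2686, 0.3339]
tool_rot: [-179.5, 1.6, -0.1]
force: [0.0, 0.6, -0.3]
grip_width: 0.0171
```

Run:
```python
from h import *
o=env.get_obs();print(o["tool_pos"].round(4),o["tool_rot"].round(2))
b=snap("scene","pics/s2.png");a=snap("top","pics/t2.png")
c=env.read_camera("wrist")
B=cv2.resize(b["image"][40:260,60:310],None,fx=1.6,fy=1.6,interpolation=cv2.INTER_CUBIC)
A=cv2.resize(c["image"],(400,300))
m=np.zeros((360,800,3),np.uint8);m[:B.shape[0],:400]=B;m[:300,400:]=A
cv2.imwrite("pics/m2.png",m)
```

```text
[ 0.4843 -0.2686  0.3339] [-1.7953e+02  1.5700e+00 -7.0000e-02]
```

View pics/m2.png

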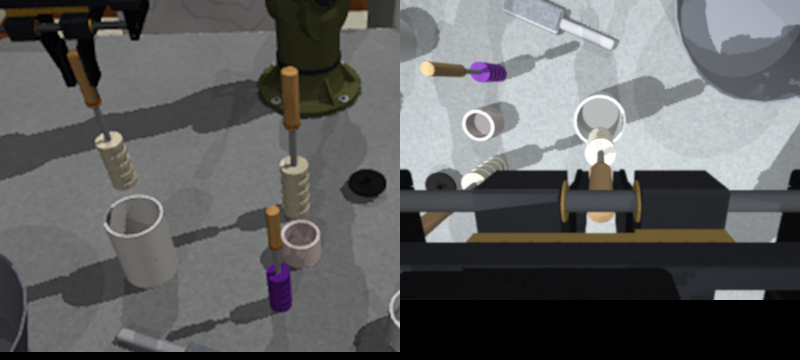

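Run:
```python
from h import *
from scipy.spatial.transform import Rotation as Ro
o=env.get_obs();b=load("scene");a=load("top")
R=Ro.from_euler('xyz',o["tool_rot"],degrees=True).as_matrix()
for s in (.164,.089,.034):
    p=o["tool_pos"]+R@[0,0,s]; q=(proj(b,p)-[60,40])*1.6; print(s,p.round(4),q.round(1))
print("rim",((proj(b,[.492,-.266,.12])-[60,40])*1.6).round(1))
# head bottom pixel from the scene crop, beaker rim from crop
print(atz(b,60+124/1.6,40+185/1.6,.17), atz(b,60+134/1.6,40+216/1.6,.12))
```

```text
0.164 [ 0.4805 -0.2666  0.1707] [124.6 181.6]
0.089 [ 0.4824 -0.2671  0.2457] [108.5 139.4]
0.034 [ 0.4839 -0.2675  0.3007] [ 94.9 103.9]
rim [132.8 213.1]
[ 0.48655342 -0.26646861  0.17      ] [ 0.49786259 -0.26323047  0.12      ]
```

servo_tool(
  plan=[
    [0, [0.8, -0.2, 0], [-0.5, 1.5, 0]],
    [0, [0, 0, 0], [0, 0, 0]],
    [0, [0, 0, 1], [0, 0, 0]],
    [0, [0, 0, 1], [0, 0, 0]],
    [0, [0, 0, 1], [0, 0, 0]],
    [0, [0, 0, 0], [0, 0, 0]],
  ],
)

```text
time_s: 8.02
tool_pos: [0.4936, -0.2614, 0.3033]
tool_rot: [179.8, -0.1, 0.4]
force: [-0.2, 0.3, -1.3]
grip_width: 0.0174
```

servo_tool(
  plan=[
    [0, [-0.1, 0.4, 1.2], [0, 0, 0]],
    [0, [0, 0, 1.2], [0, 0, 0]],
    [0, [0, 0, 1.2], [0, 0, 0]],
    [0, [0, 0, 1.2], [0, 0, 0]],
    [0, [0, 0, 0.5], [0, 0, 0]],
    [0, [0, 0, 0], [0, 0, 0]],
  ],
)

```text
time_s: 8.52
tool_pos: [0.4904, -0.2666, 0.2418]
tool_rot: [180.0, 0.2, 0.3]
force: [-0.4, 0.1, -2.1]
grip_width: 0.0169
```

servo_tool(
  plan=[
    [0, [0.1, 0, 1.2], [0, 0, 0]],
    [0, [0, 0, 1.2], [0, 0, 0]],
    [0, [0, 0, 1.2], [0, 0, 0]],
    [0, [0, 0, 1.2], [0, 0, 0]],
    [0, [0, 0, 1], [0, 0, 0]],
    [0, [0, 0, 0.4], [0, 0, 0]],
    [0, [0, 0, 0], [0, 0, 0]],
    [0, [0, 0, 0], [0, 0, 0]],
  ],
)

```text
time_s: 9.18
tool_pos: [0.4913, -0.267, 0.1732]
tool_rot: [180.0, 0.2, 0.3]
force: [0.1, -1.0, -1.2]
grip_width: 0.0172
```

servo_tool(
  plan=[
    [0, [0, 0, -1.2], [0, 0, 0]],
    [0, [0, 0, -1.2], [0, 0, 0]],
    [0, [0, 0, -1.2], [0, 0, 0]],
    [0, [0, 0, -1.2], [0, 0, 0]],
    [0, [0, 0, -1.2], [0, 0, 0]],
    [0, [0, 0, 0], [0, 0, 0]],
    [0, [0, 0, 0], [0, 0, 0]],
  ],
)

```text
time_s: 9.77
tool_pos: [0.4947, -0.2681, 0.2467]
tool_rot: [179.6, -0.4, 0.3]
force: [-0.1, -0.3, -1.0]
grip_width: 0.0174
```

servo_tool(
  plan=[
    [0, [-0.2, 0, 1.2], [0.3, -0.4, 0]],
    [0, [0, 0, 1.2], [0, 0, 0]],
    [0, [0, 0, 1.2], [0, 0, 0]],
    [0, [0, 0, 1.2], [0, 0, 0]],
    [0, [0, 0, 1], [0, 0, 0]],
    [0, [0, 0, 0.6], [0, 0, 0]],
    [0, [0, 0, 0], [0, 0, 0]],
    [0, [0, 0, 0], [0, 0, 0]],
  ],
)

```text
time_s: 10.43
tool_pos: [0.4895, -0.2668, 0.1713]
tool_rot: [-179.8, 0.4, 0.3]
force: [1.1, -1.5, 0.2]
grip_width: 0.0175
```

servo_tool(
  plan=[
    [0, [0.1, 0, -1.2], [0, 0, 0]],
    [0, [0, 0, -1.2], [0, 0, 0]],
    [0, [0, 0, -1.2], [0, 0, 0]],
    [0, [0, 0, -1.2], [0, 0, 0]],
    [0, [0, 0, -1.2], [0, 0, 0]],
    [0, [0, 0, 0], [0, 0, 0]],
    [0, [0, 0, 0], [0, 0, 0]],
  ],
)

```text
time_s: 11.02
tool_pos: [0.4939, -0.2679, 0.2435]
tool_rot: [179.9, -0.0, 0.4]
force: [-0.3, -0.2, -1.3]
grip_width: 0.0171
```

servo_tool(
  plan=[
    [0, [-0.2, 0, 1.2], [0, 0, 0]],
    [0, [0, 0, 1.2], [0, 0, 0]],
    [0, [0, 0, 1.2], [0, 0, 0]],
    [0, [0, 0, 1.2], [0, 0, 0]],
    [0, [0, 0, 0.9], [0, 0, 0]],
    [0, [0, 0, 0.4], [0, 0, 0]],
    [0, [0, 0, 0], [0, 0, 0]],
    [0, [0, 0, 0], [0, 0, 0]],
  ],
)

```text
time_s: 11.68
tool_pos: [0.4887, -0.2665, 0.1717]
tool_rot: [-179.9, 0.3, 0.4]
force: [0.3, 0.1, -0.9]
grip_width: 0.0172
```

Run:
```python
from h import *
b=snap("scene","pics/s3.png")
cv2.imwrite("pics/m3.png",cv2.resize(b["image"][30:260,60:310],None,fx=2.5,fy=2.5,interpolation=cv2.INTER_CUBIC))
```

```text
(no output)
```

View pics/m3.png

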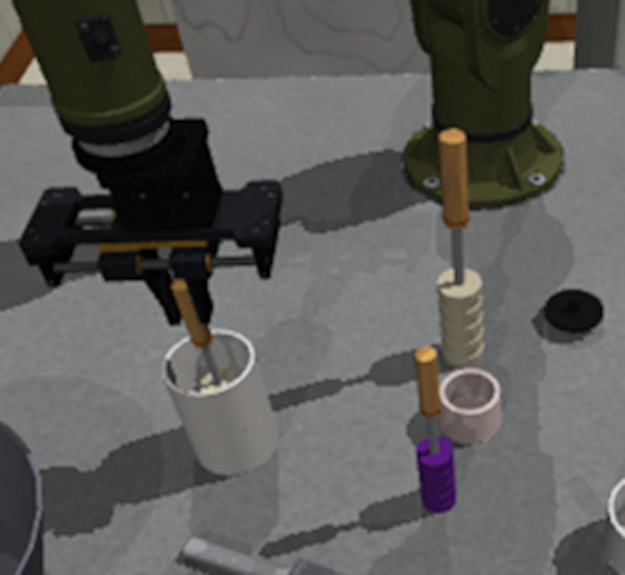

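servo_tool(
  plan=[
    [0, [0, 0, 0.1], [0, -0.3, 0]],
    [0, [0, 0, 0.1], [0, 0, 0]],
    [0, [0, 0, 0], [0, 0, 0]],
    [0.8, [0, 0, 0], [0, 0, 0]],
    [0.8, [0, 0, 0], [0, 0, 0]],
    [0.8, [0, 0, 0], [0, 0, 0]],
    [0.8, [0, 0, 0], [0, 0, 0]],
    [0.8, [0, 0, 0], [0, 0, 0]],
    [0.8, [0, 0, 0], [0, 0, 0]],
    [0.8, [0, 0, 0], [0, 0, 0]],
    [0.8, [0, 0, 0], [0, 0, 0]],
    [0.8, [0, 0, 0], [0, 0, 0]],
    [0.8, [0, 0, 0], [0, 0, 0]],
    [0.8, [0, 0, 0], [0, 0, 0]],
    [0.8, [0, 0, 0], [0, 0, 0]],
  ],
)

```text
time_s: 12.98
tool_pos: [0.4913, -0.2678, 0.1737]
tool_rot: [179.9, 0.3, 0.4]
force: [-0.4, -0.7, 0.8]
grip_width: 0.0693
```

servo_tool(
  plan=[
    [0.8, [0, 0, -0.8], [0, 0, 0]],
    [0.8, [0, 0, -1.2], [0, 0, 0]],
    [0.8, [0, 0, -1.5], [0, 0, 0]],
    [0.8, [0, 0, -1.5], [0, 0, 0]],
    [0.8, [0, 0, -1.5], [0, 0, 0]],
    [0.8, [0, 0, -1.5], [0, 0, 0]],
    [0.8, [0, 0, -1.5], [0, 0, 0]],
    [0.8, [0, 0, -1.5], [0, 0, 0]],
    [0.8, [0, 0, -1.5], [0, 0, 0]],
    [0.8, [0, 0, -1.5], [0, 0, 0]],
    [0.8, [0, 0, -1], [0, 0, 0]],
    [0.8, [0, 0, 0], [0, 0, 0]],
    [0.8, [0, 0, 0], [0, 0, 0]],
  ],
)

```text
time_s: 14.07
tool_pos: [0.4928, -0.2669, 0.344]
tool_rot: [179.6, -0.2, 0.4]
force: [0.5, -0.4, -0.5]
grip_width: 0.0695
```

Run:
```python
from h import *
b=snap("scene","pics/s4.png");a=snap("top","pics/t4.png")
m=np.zeros((460,800,3),np.uint8)
m[:,:400]=cv2.resize(b["image"][30:260,60:260],(400,460));m[:300,400:]=cv2.resize(a["image"],(400,300))
cv2.imwrite("pics/m4.png",m)
```

```text
(no output)
```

View pics/m4.png

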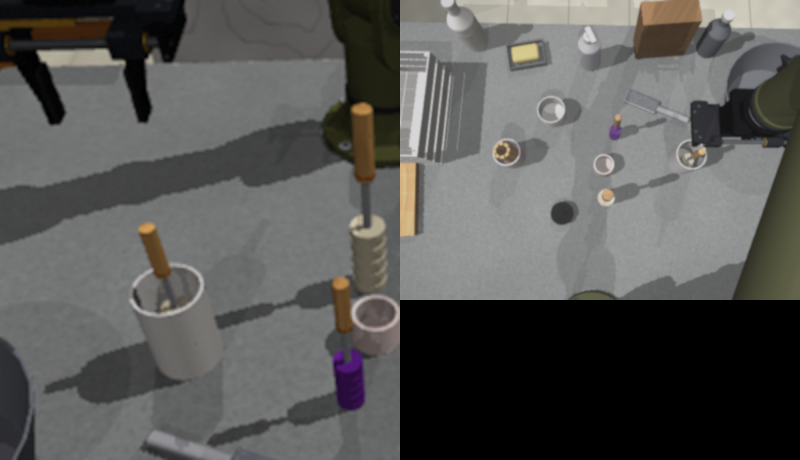

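The brush stands on the beaker floor near upright (handle top at about (148,228) in the left panel). The beaker and cup are where they were, and the gripper is clear above. I'm handing the job in now.

```bash
python3 -c "
from cell import env
print(env.sign_off())"
```

```text
the job is handed in; nothing more can be done
None
```

I took the smaller off-white brush, the one in the stand, and lowered it to the bottom of the tall beaker. I made two strokes of about 72 mm up and back down, then released it and retracted. The job was handed in at about 14 s of the 46 s allowed, and no verdict was reported.

- **Stroke depth:** from the measured tool heights, the underside was at a height of about 7–9 mm each time it was down (inner floor at 6 mm) and about 80 mm each time it was up. This assumes the brush did not slip in the grip.
- **Last camera look:** the brush stands almost upright in the beaker and the gripper is clear, about 0.34 m up. The beaker is upright, and by eye it and the short cup are in their starting places.
- **Not measured:** I judged the end state by eye and did not compute the final positions. I saw no failed checks. The one disagreement was an early scene-camera estimate of the beaker that was about 2 cm off in x; it went away when I triangulated from both cameras.

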